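# Cover the blue tray pile on a clean-room bench

## Robot

A 7-joint arm with a two-finger parallel gripper is mounted at the origin on the work surface. World frame = base frame: x ahead of the robot, y to its left, z up, the work surface at z = 0. Lengths are in m, angles in rad, forces in N, time in s.
With the tool pointing down it reaches from about 0.425 to 0.825 m from the base axis. Payload 3.6 kg.
Tool frame: the origin (TCP) lies midway between the tips of the shut fingers; the grasp point (between the pads) lies 19 mm behind it (ctrl.pinch_z is the distance from the TCP to the grasp point, in m); z points along the fingers, x is the direction in which the jaws open and shut, and the axes are right-handed (so a half turn about z gives the same grasp; the last joint's range is limited). The gripper opens to 85 mm and grips with 20 to 120 N. Pads are 22 mm wide; open, the fingers measure 114 mm over their backs; the gripper's body (76 mm by 85 mm) begins 54 mm behind the grasp point. The pads swing forward as they close: fully open they stand 13 mm farther back than shut.
Start: joints at [1.187, 0.615, -0.013, 1.423, 0.008, 1.103, -0.04], TCP at [0.228, -0.609, 0.21] pointing down, gripper open.
Joint ranges: [-3.12, 3.12], [-0.3, 2.06], [-1.34, 1.32], [0.26, 2.42], [-1.36, 4.5], [0.01, 1.98], [-2.84, 2.84]. Speed limits (rad/s): [2.79, 2.79, 3.14, 3.14, 3.14, 3.14, 3.14].

## Interface

Orientations are given as a unit quaternion [w, x, y, z].
In Python, from workcell import ctrl, vision gives the robot as it stands. The module is installed in compiled form; this text tells all that it offers.
- The arm moves only by the tool apply_moves, never from a script. Its argument "commands" is a list of rows, each an object of numbers: "x", "y", "z": the shift along the tool's x, y, z in m; "rx", "ry", "rz": the turn, a rotation vector about the tool's x, y, z in rad; "hand": the opening, from 0 (shut) to 1 (fully open). A call has 1 to 8 rows; each row is the pose to reach, as a shift and turn from the pose measured when the call began, along the tool's axes at that moment; what a row does not reach only later rows make up. A row lasts 1/12 s, in which the tool goes at most 41.7 mm and 7.16 degrees, less where a joint would pass 70% of its speed; a pose out of reach is approached as far as the arm can. A call with a gripper value outside its range is refused whole. The fingers move at their own pace and stop on an object; "newtons" is the grip in N (left out, the last holds). Time passes only in rows, so rows that repeat a pose let the fingers close. It gives the time, the measured TCP pose, the force and the opening at its end, in the units of the state.
- ctrl.get_state(): the state, without advancing time (a new reading comes with each control period).
- vision.camera(name): name is "scene" or "top" or "wrist"; returns a dict with "color" (420x560x3 uint8, red, green, blue), "vertical_fov" (degrees; the focal length in pixels is half the picture's height over the tangent of half this angle, whatever the lens; pixels are square), "cx", "cy" (the principal point, pixels), "R" (3x3) and "t" (3): a world point X has camera coordinates R X + t. Camera axes: x right, y down, z forward; pixel columns grow to the right and rows downward; lengths in m; the calibration is good to about 2 mm. A picture is of the moment at which its call begins. There is no depth.
- ctrl.job_done(): hands the job in, once; it reports no verdict.
The state is a dict: "time": time; "q": joint angles; "joint_vel": joint speeds; "effort": joint torques, N m; "eef_pos": TCP position; "ee_rot": TCP orientation; "wrist_force": force on the tool from outside, world axes, zero at the start; "wrist_torque": the same for the moment, N m; "grip_width": opening from 0.0 (shut) to 1.0 (fully open).
Only numpy, scipy, OpenCV 4.12 (cv2) and the standard library are available. Lean on these libraries where they do the work, as an engineer would, in place of code of your own. Each camera call takes 0.05 s, during which the arm holds its last target.

## Task

Take the dust cover with the blue handle by its handle, lower it onto the pile of blue trays until you feel it rest on them, and only then let go, so that it lies flat, centred and square on that pile. Lower it gently without pressing hard on the trays, and leave the cover with the white handle where it is.

Things in the scene. Friction and masses are not known exactly. Their poses are not given: they have to be found in the camera images.
- cover_blue_grip (a point): The cover to place: flat dark grey metal plate 130 x 100 x 6 mm with a blue bar handle on two short posts. The bar is 80 mm long along the cover's x, 16 mm wide along y, 20 mm high (30 to 50 mm above the cover's underside). This point is the centre of the bar, 40 mm above the cover's underside, straight above the plate's centre; z up, x along the plate's 130 mm side and the bar. Weighs 0.2 to 0.45 kg, lies flat on the bench.
- holder_blue: The pile to cover: fixed open dark grey metal box 134 (x) x 104 (y) x 46 mm high, filled with a pile of blue trays, each 120 (x) x 90 (y) mm, standing out above its rim. Origin at the centre of its underside, on the bench; pile centred over it and square to it, z up. The height of the pile is not known: its flat top lies anywhere from 60 to 106 mm above the origin. The pile rests on a spring floor that gives about 0.7 mm per newton, at most 15 mm.
- holder_white: Bystander, the other pile: fixed open dark grey metal box 134 (x) x 104 (y) x 46 mm high, filled with a pile of white trays, each 120 (x) x 90 (y) mm, standing out above its rim. Origin at the centre of its underside, on the bench; pile centred over it and square to it, z up. The height of the pile is not known: its flat top lies anywhere from 60 to 106 mm above the origin. The pile rests on a spring floor that gives about 0.7 mm per newton, at most 15 mm.
- cover_white_grip (a point): Bystander, the other cover, to be left alone: flat dark grey metal plate 130 x 100 x 6 mm with a white bar handle on two short posts. The bar is 80 mm long along the cover's x, 16 mm wide along y, 20 mm high (30 to 50 mm above the cover's underside). This point is the centre of the bar, 40 mm above the cover's underside, straight above the plate's centre; z up, x along the plate's 130 mm side and the bar. Weighs 0.2 to 0.45 kg, lies flat on the bench.
There are look-alikes about, which are no part of the job. Leave any pink or red look-alike of the part that bears cover_blue_grip alone.

How it is judged:
By the outcome, as a careful person would: the job done as asked, in the order asked, and still so for the second after the job is handed in, with the robot touching nothing.
It also fails if it takes over 40 s, if anything falls off the work surface, if the arm or the gripper's body presses on something with over 40 N, if the wrist force passes 120 N, or if a joint passes its speed limit or range.

## Working session

There is one attempt and no reset: what is moved stays moved. The work goes in short steps, Python scripts to look and compute and a tool call to move; the robot and the scene stay as the last step left them, time stands still between calls to the robot, and variables do not carry over. Pictures are saved under pics/ and viewed, and the job is handed in when it is done.

Besides the shell and the picture viewer there is one more tool, called after "Request:" as name(argument=value, ...) on one line, values as JSON. apply_moves: Moves the arm, as the interface text tells. Its arguments: {"type":"object","properties":{"commands":{"type":"array"},"newtons":{"type":"number"}},"required":["commands"]}

```bash
mkdir -p pics
python3 - <<'E'
from workcell import ctrl, vision
import cv2
s=ctrl.get_state()
print({k:(v if not hasattr(v,'round') else v) for k,v in s.items()}, ctrl.pinch_z)
import numpy as np, pickle
d={}
for n in ["scene","top","wrist"]:
    c=vision.camera(n); d[n]=c
    cv2.imwrite(f"pics/{n}0.png",cv2.cvtColor(c["color"],cv2.COLOR_RGB2BGR))
    print(n,c["vertical_fov"],c["cx"],c["cy"],np.round(c["R"],3).tolist(),np.round(c["t"],3))
pickle.dump(d,open("cam0.pkl","wb"))
E
```

```text
{'time': 0.0, 'q': array([ 1.18647639,  0.61591923, -0.01264207,  1.42492393,  0.0080842 ,
        1.10333972, -0.04041322]), 'joint_vel': array([-0.00121934, -0.00031374, -0.00026833,  0.00080979, -0.00033217,
       -0.00057977,  0.00174218]), 'effort': array([ 1.34303928e-04, -4.69200933e+01,  2.59118546e-01, -1.71026069e+01,
        9.91976325e-03,  9.70985770e-03, -2.19034723e-05]), 'eef_pos': array([ 0.2273933 , -0.60806098,  0.20922979]), 'ee_rot': array([-7.21210872e-04,  8.21673284e-01, -5.69957367e-01, -1.04583604e-03]), 'wrist_force': array([0.22034297, 0.66892327, 0.71499526]), 'wrist_torque': array([-0.02161387, -0.02036389,  0.00225877]), 'grip_width': 1.001384632040189} 0.0187
scene 47.302308951800256 277.1250549854131 205.151645184268 [[-0.097, 0.995, 0.023], [0.581, 0.075, -0.81], [-0.808, -0.065, -0.585]] [ 0.084 -0.26   1.539]
top 51.508159635525175 282.8737265700032 209.46731255106783 [[-0.017, -1.0, 0.017], [-0.998, 0.015, -0.068], [0.067, -0.018, -0.998]] [-0.029  0.54   1.151]
wrist 70.96593563251616 280.3495932619619 212.49088304439792 [[0.35, -0.937, -0.002], [-0.885, -0.331, 0.328], [-0.308, -0.113, -0.945]] [-0.649 -0.043  0.381]
```

View pics/scene0.png

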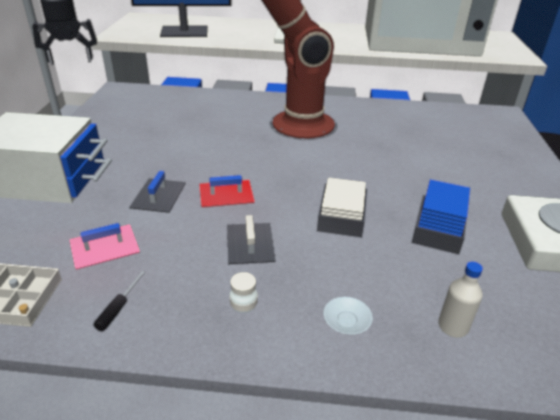

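View pics/top0.png

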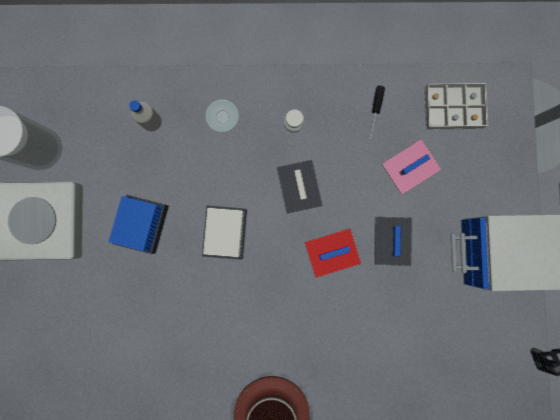

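View pics/wrist0.png

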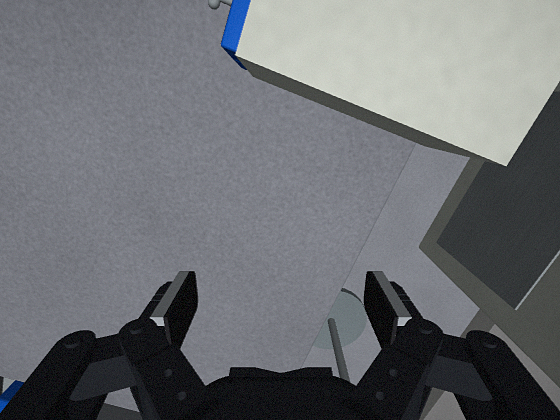

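Candidates for the cover (top image pixels): 
- Grey plate with blue handle, (393,241).
- Red plate with blue handle, (333,253).
- Pink plate with blue handle, (412,166).
- Grey plate with white handle, (300,187).

I choose (393,241). For the pile, the blue one is at (137,224) and the white one at (223,232). Next I check both in close crops.

Run:
```python
import pickle,cv2,numpy as np
d=pickle.load(open("cam0.pkl","rb"))
t=cv2.cvtColor(d["top"]["color"],cv2.COLOR_RGB2BGR); s=cv2.cvtColor(d["scene"]["color"],cv2.COLOR_RGB2BGR)
def cr(im,x,y,w=65,h=50,k=6): return cv2.resize(im[y:y+h,x:x+w],None,fx=k,fy=k,interpolation=cv2.INTER_CUBIC)
o=np.vstack([np.hstack([cr(t,362,214),cr(t,105,190,65,70)[0:300] if 0 else cr(t,362,214)*0]),])
cv2.imwrite("pics/c_top.png",np.hstack([cr(t,363,209,65,70),cr(t,105,190,65,70)]))
cv2.imwrite("pics/c_scene.png",np.hstack([cr(s,125,165,65,50),cr(s,410,175,65,80)[0:480][:300]*0]) if 0 else np.hstack([cr(s,125,150,65,80),cr(s,410,175,65,80)]))
```

```text
(no output)
```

View pics/c_top.png

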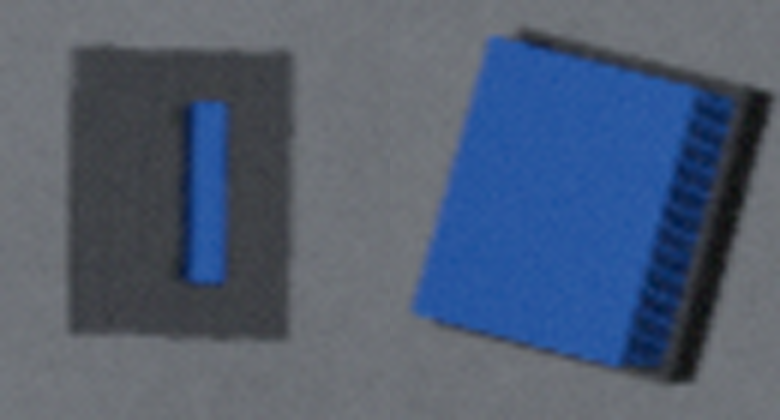

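View pics/c_scene.png

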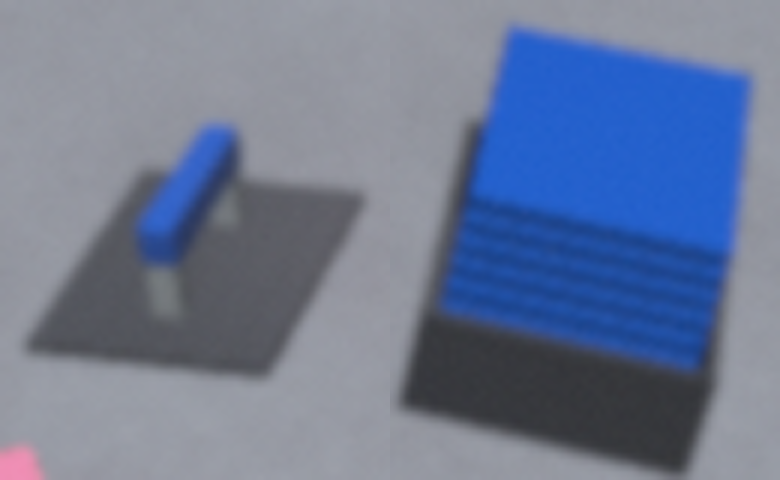

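The crops confirm the choice: left is a dark grey plate with a blue bar on posts, right is the blue pile. I fit poses from the corners read off both views.

```bash
cat > h.py <<'E'
import numpy as np, cv2
from scipy.optimize import least_squares
def proj(c,P):
    f=c["color"].shape[0]/2/np.tan(np.radians(c["vertical_fov"])/2)
    X=np.asarray(P)@np.asarray(c["R"]).T+np.asarray(c["t"])
    return X[:,:2]/X[:,2:]*f+[c["cx"],c["cy"]]
def crop2px(p,x0,y0,k): return (np.array(p,float)+.5)/k-.5+[x0,y0]
def rect(x,y,z,a,lx,ly):
    q=np.array([[-1,-1],[1,-1],[1,1],[-1,1]])*[lx/2,ly/2]
    R=np.array([[np.cos(a),-np.sin(a)],[np.sin(a),np.cos(a)]])
    return np.c_[q@R.T+[x,y],np.full(4,z)]
def fit(obs,lx,ly,x0,z=None):
    # obs list of (cam, 4px any order); match nearest
    def r(p):
        zz=z if z is not None else p[3]
        out=[]
        for c,px in obs:
            uv=proj(c,rect(p[0],p[1],zz,p[2],lx,ly))
            D=np.linalg.norm(uv[:,None]-px[None],axis=2); j=D.argmin(1)
            out.append((uv-px[j]).ravel())
        return np.concatenate(out)
    s=least_squares(r,x0); return s.x,r(s.x)
E
python3 - <<'E'
import pickle; from h import *
d=pickle.load(open("cam0.pkl","rb")); T,S=d["top"],d["scene"]
pt=crop2px([(71,47),(293,52),(290,338),(69,332)],363,209,6)
ps=crop2px([(148,170),(365,193),(268,377),(27,348)],125,150,6)
ht=crop2px([(189,100),(227,100),(225,283),(187,283)],363,209,6)
bt=crop2px(np.array([(488,38),(700,90),(622,366),(413,314)])-[390,0],105,190,6)
bs=crop2px(np.array([(511,27),(750,73),(733,250),(473,200)])-[390,0],410,175,6)
bb=crop2px(np.array([(402,407),(687,472)])-[390,0],410,175,6)
for nm,obs in [("both",[(T,pt),(S,ps)]),("top",[(T,pt)]),("scene",[(S,ps)])]:
    x,r=fit(obs,.13,.10,[.46,-.27,0.0],z=.006); print("plate",nm,x.round(4),r.round(1))
x,r=fit([(T,ht)],.08,.016,x[:3],z=.05);print("bar",x.round(4),r.round(1))
for nm,obs in [("both",[(T,bt),(S,bs)]),("top",[(T,bt)]),("scene",[(S,bs)])]:
    x,r=fit(obs,.12,.09,[.5,.36,-.25,.09]); print("pile",nm,x.round(4),r.round(1))
    zz=x[3]
E
```

```text
plate both [ 0.4525 -0.3358 -0.0485] [ 0.4 -0.1  0.5 -0.4  0.9 -0.8  0.4 -0.2 -0.1  0.2  0.5 -0.5  0.8 -0.9
  1.   0.2]
plate top [ 0.4515 -0.3342 -0.0422] [-0.   0.2 -0.2 -0.1  0.2 -0.3  0.   0.3]
plate scene [ 0.454  -0.3138 -0.45  ] [-15.4  -4.5   4.7  -6.2  -4.2   2.5  14.7   7.2]
bar [ 0.4519 -0.3296 -0.1458] [ 3.1  0.4 -0.2  0.4  0.1 -0.4 -3.  -0.4]
pile both [ 0.5059  0.3384 -0.2611  0.0953] [ 0.7  0.6  0.4 -0.2  0.8 -0.3  0.3  0.4 -0.1 -0.2  0.2 -0.8  1.1  0.6
  0.7  0.4]
pile top [ 0.5067  0.3434 -0.2615  0.0841] [ 0.   0.2 -0.4 -0.1  0.4 -0.1  0.   0.1]
pile scene [ 0.4934  0.3415 -0.2596  0.0868] [-0.4  0.1  0.1 -0.9  0.3  0.3 -0.1  0.5]
```

```bash
cat >> h.py <<'E'
from scipy.spatial.transform import Rotation as Ro
def toolR(s): 
    w,x,y,z=s["ee_rot"]; return Ro.from_quat([x,y,z,w])
def plan(s,pos,th):
    """shift and turn in tool axes to reach world TCP pos with tool x at world angle th, z down"""
    R=toolR(s); c,n=np.cos(th),np.sin(th)
    G=Ro.from_matrix(np.array([[c,n,0],[n,-c,0],[0,0,-1.]]))
    return R.inv().apply(np.array(pos)-s["eef_pos"]).round(4),(R.inv()*G).as_rotvec().round(4)
def theta(s):
    v=toolR(s).apply([1,0,0]); return np.arctan2(v[1],v[0])
E
python3 - <<'E'
from workcell import ctrl; from h import *; import pickle
s=ctrl.get_state(); d=pickle.load(open("cam0.pkl","rb")); c=d["wrist"]
R=toolR(s); C=-np.array(c["R"]).T@c["t"]
print("cam in tool",R.inv().apply(C-s["eef_pos"]).round(4),"axes",(R.inv().as_matrix()@np.array(c["R"]).T).round(3).tolist())
print(theta(s),R.apply([0,0,1]))
for p,t in [((.30,-.40,.28),-1.413),((.452,-.335,.22),-1.616)]: print(plan(s,p,t))
E
```

```text
cam in tool [-0.0002 -0.0846 -0.1635] axes [[1.0, -0.0, 0.0], [0.0, 0.945, 0.328], [-0.0, -0.328, 0.945]]
-1.212882325857418 [-7.18660603e-04  1.81214933e-03 -9.99998100e-01]
(array([-0.1698, -0.1409, -0.0701]), array([2.000e-04, 1.900e-03, 2.001e-01]))
(array([-0.1773, -0.3061, -0.0101]), array([4.000e-04, 1.900e-03, 4.031e-01]))
```

Request:
apply_moves(commands=[{"x": -0.03,"y": -0.025,"z": -0.03,"rz": 0.05},{"x": -0.06,"y": -0.05,"z": -0.05,"rz": 0.1},{"x": -0.09,"y": -0.075,"z": -0.07,"rz": 0.15},{"x": -0.12,"y": -0.1,"z": -0.07,"rz": 0.2},{"x": -0.145,"y": -0.125,"z": -0.07,"rz": 0.2},{"x": -0.17,"y": -0.141,"z": -0.07,"rz": 0.2},{"x": -0.17,"y": -0.141,"z": -0.07,"rz": 0.2}])

```text
validation failed for argument at $.co...
```

Run:
```python
from workcell import ctrl; from h import *
s=ctrl.get_state(); print(s["time"],s["eef_pos"],theta(s),s["q"].round(2))
print(plan(s,(.452,-.335,.15),-1.616))
```

```text
0.15 [ 0.22744011 -0.60825364  0.20952641] -1.212882325857418 [ 1.19  0.62 -0.01  1.42  0.01  1.1  -0.04]
(array([-0.1772, -0.3061,  0.0599]), array([4.000e-04, 1.900e-03, 4.031e-01]))
```

Request:
apply_moves(commands=[{"x": -0.03,"y": -0.025,"z": -0.03,"rx": 0,"ry": 0,"rz": 0.05,"hand": 1},{"x": -0.06,"y": -0.05,"z": -0.05,"rx": 0,"ry": 0,"rz": 0.1,"hand": 1},{"x": -0.09,"y": -0.075,"z": -0.07,"rx": 0,"ry": 0,"rz": 0.15,"hand": 1},{"x": -0.12,"y": -0.1,"z": -0.07,"rx": 0,"ry": 0,"rz": 0.2,"hand": 1},{"x": -0.145,"y": -0.125,"z": -0.07,"rx": 0,"ry": 0,"rz": 0.2,"hand": 1},{"x": -0.17,"y": -0.141,"z": -0.07,"rx": 0,"ry": 0,"rz": 0.2,"hand": 1},{"x": -0.17,"y": -0.141,"z": -0.07,"rx": 0,"ry": 0,"rz": 0.2,"hand": 1}])

```text
time: 0.73
eef_pos: [0.3035, -0.392, 0.2801]
ee_rot: [-0.003, 0.764, -0.645, -0.002]
wrist_force: [0.0, -0.2, -1.7]
grip_width: 0.998
```

Run:
```python
from workcell import ctrl; from h import *
s=ctrl.get_state(); print(s["time"],s["eef_pos"],theta(s),s["q"].round(2))
print(plan(s,(.452,-.335,.15),-1.616))
```

```text
0.7333 [ 0.30347609 -0.39195975  0.28014221] -1.4015813813303586 [ 0.87  0.31 -0.    1.74 -0.    1.09 -0.53]
(array([-0.0302, -0.1557,  0.1307]), array([-0.0014,  0.0071,  0.2144]))
```

Request:
apply_moves(commands=[{"x": -0.006,"y": -0.03,"z": 0.01,"rx": 0,"ry": 0,"rz": 0.05,"hand": 1},{"x": -0.012,"y": -0.06,"z": 0.03,"rx": 0,"ry": 0.003,"rz": 0.1,"hand": 0.8},{"x": -0.018,"y": -0.09,"z": 0.055,"rx": 0,"ry": 0.005,"rz": 0.15,"hand": 0.6},{"x": -0.024,"y": -0.12,"z": 0.08,"rx": 0,"ry": 0.007,"rz": 0.214,"hand": 0.6},{"x": -0.03,"y": -0.145,"z": 0.105,"rx": -0.001,"ry": 0.007,"rz": 0.214,"hand": 0.6},{"x": -0.03,"y": -0.156,"z": 0.131,"rx": -0.001,"ry": 0.007,"rz": 0.214,"hand": 0.6},{"x": -0.03,"y": -0.156,"z": 0.131,"rx": -0.001,"ry": 0.007,"rz": 0.214,"hand": 0.6},{"x": -0.03,"y": -0.156,"z": 0.131,"rx": -0.001,"ry": 0.007,"rz": 0.214,"hand": 0.6}])

```text
time: 1.4
eef_pos: [0.4514, -0.3348, 0.1481]
ee_rot: [-0.001, -0.691, 0.722, 0.002]
wrist_force: [0.2, -0.4, 0.9]
grip_width: 0.6
```

Run:
```python
from workcell import ctrl,vision; from h import *; import pickle
c=vision.camera("wrist"); s=ctrl.get_state(); print(s["time"],s["eef_pos"],theta(s),toolR(s).apply([0,0,1]).round(4),s["grip_width"])
im=cv2.cvtColor(c["color"],cv2.COLOR_RGB2BGR); cv2.imwrite("pics/w1.png",im); pickle.dump((c,s),open("w1.pkl","wb"))
for a in (0,-.042): print(proj(c,rect(.4520,-.335,.05,a,.08,.016)).round(0).tolist())
```

```text
1.45 [ 0.45139931 -0.33630745  0.14971374] -1.6168545395344893 [-1.e-03 -4.e-04 -1.e+00] 0.5983103219344507
[[291.0, 244.0], [288.0, 162.0], [270.0, 163.0], [274.0, 244.0]]
[[289.0, 244.0], [290.0, 162.0], [272.0, 162.0], [273.0, 244.0]]
```

View pics/w1.png

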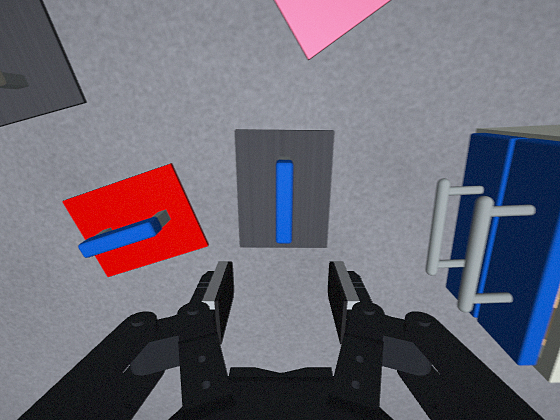

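Run:
```python
import cv2
im=cv2.imread("pics/w1.png"); cv2.imwrite("pics/w1c.png",cv2.resize(im[120:260,225:345],None,fx=4,fy=4,interpolation=cv2.INTER_CUBIC))
```

```text
(no output)
```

View pics/w1c.png

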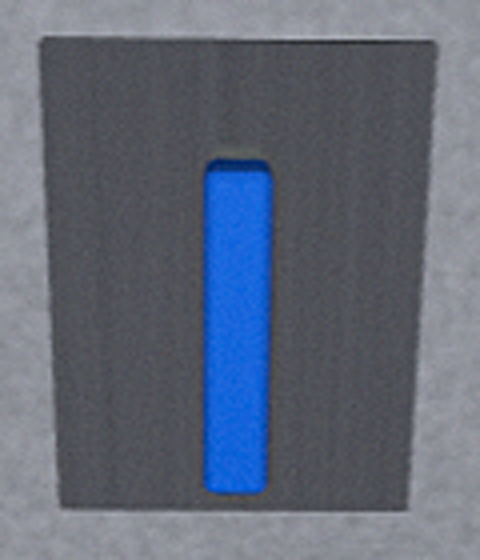

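Run:
```python
import pickle; from h import *
from workcell import ctrl
c,s=pickle.load(open("w1.pkl","rb"))
pl=crop2px([(40,38),(437,42),(408,510),(60,509)],225,120,4)
b=crop2px([(204,172),(272,172),(267,492),(204,492)],225,120,4)
x,r=fit([(c,pl)],.13,.10,[.452,-.335,-.04],z=.006); print(x.round(4),r.round(1))
x,r=fit([(c,b)],.08,.016,[.452,-.337,-.04],z=.05); print(x.round(4),r.round(1))
```

```text
[ 0.4519 -0.3382 -0.0503] [ 0.1  0.3  0.4 -0.3 -0.3  0.1 -0.2 -0. ]
[ 0.4522 -0.338  -0.0475] [ 0.3  1.1  0.5 -0.8 -0.5 -0.9 -0.3  1. ]
```

Run:
```python
from workcell import ctrl; from h import *
s=ctrl.get_state(); print(plan(s,(.452,-.338,.022),-1.620))
```

```text
(array([ 0.0016, -0.0008,  0.1277]), array([ 0.001 , -0.0005,  0.0031]))
```

Request:
apply_moves(commands=[{"x": 0.0016,"y": -0.0008,"z": 0.03,"rx": 0.001,"ry": 0,"rz": 0.003,"hand": 0.6},{"x": 0.0016,"y": -0.0008,"z": 0.06,"rx": 0.001,"ry": 0,"rz": 0.003,"hand": 0.6},{"x": 0.0016,"y": -0.0008,"z": 0.085,"rx": 0.001,"ry": 0,"rz": 0.003,"hand": 0.6},{"x": 0.0016,"y": -0.0008,"z": 0.105,"rx": 0.001,"ry": 0,"rz": 0.003,"hand": 0.6},{"x": 0.0016,"y": -0.0008,"z": 0.12,"rx": 0.001,"ry": 0,"rz": 0.003,"hand": 0.6},{"x": 0.0016,"y": -0.0008,"z": 0.1275,"rx": 0.001,"ry": 0,"rz": 0.003,"hand": 0.6},{"x": 0.0016,"y": -0.0008,"z": 0.1275,"rx": 0.001,"ry": 0,"rz": 0.003,"hand": 0.6},{"x": 0.0016,"y": -0.0008,"z": 0.1275,"rx": 0.001,"ry": 0,"rz": 0.003,"hand": 0.6}])

```text
time: 2.12
eef_pos: [0.4521, -0.3396, 0.0236]
ee_rot: [-0.0, -0.689, 0.725, -0.001]
wrist_force: [0.9, 0.1, -0.8]
grip_width: 0.602
```

Run:
```python
from workcell import ctrl,vision; from h import *; import pickle
c=vision.camera("wrist"); s=ctrl.get_state(); print(s["time"],s["eef_pos"],theta(s),toolR(s).apply([0,0,1]).round(4),s["grip_width"],s["wrist_force"])
cv2.imwrite("pics/w2.png",cv2.cvtColor(c["color"],cv2.COLOR_RGB2BGR))
```

```text
2.1667 [ 0.45257853 -0.33944832  0.02396443] -1.6210436404493394 [ 0.0024 -0.0027 -1.    ] 0.5993757857578319 [-0.34451931 -0.00514314  0.37243586]
```

View pics/w2.png

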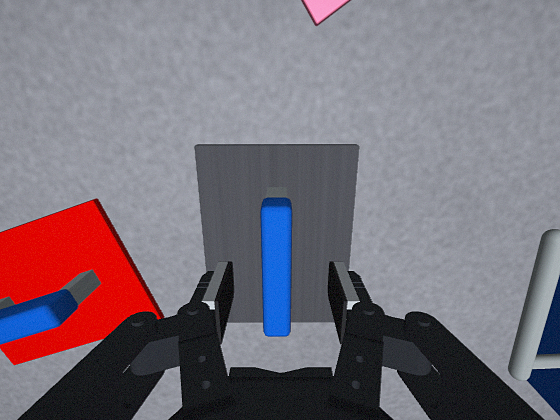

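The bar (cols 262–292) is between the pads, about 4 px left of the finger midpoint at 281. I shift 2 mm and close.

Request:
apply_moves(commands=[{"x": -0.002,"y": 0,"z": 0.001,"rx": 0,"ry": 0,"rz": 0,"hand": 0.4},{"x": -0.002,"y": 0,"z": 0.001,"rx": 0,"ry": 0,"rz": 0,"hand": 0.1},{"x": -0.002,"y": 0,"z": 0.001,"rx": 0,"ry": 0,"rz": 0,"hand": 0},{"x": -0.002,"y": 0,"z": 0.001,"rx": 0,"ry": 0,"rz": 0,"hand": 0},{"x": -0.002,"y": 0,"z": 0.001,"rx": 0,"ry": 0,"rz": 0,"hand": 0},{"x": -0.002,"y": 0,"z": 0.001,"rx": 0,"ry": 0,"rz": 0,"hand": 0},{"x": -0.002,"y": 0,"z": 0.001,"rx": 0,"ry": 0,"rz": 0,"hand": 0}], newtons=50)

```text
time: 2.75
eef_pos: [0.4533, -0.3377, 0.0242]
ee_rot: [0.0, -0.689, 0.725, -0.003]
wrist_force: [-0.0, 0.9, 5.8]
grip_width: 0.161
```

Run:
```python
from workcell import ctrl,vision; from h import *; import pickle
c=vision.camera("wrist"); s=ctrl.get_state(); print(s["time"],s["eef_pos"],theta(s),toolR(s).apply([0,0,1]).round(4),s["grip_width"],s["wrist_force"],s["wrist_torque"])
cv2.imwrite("pics/w3.png",cv2.cvtColor(c["color"],cv2.COLOR_RGB2BGR))
```

```text
2.8 [ 0.45329496 -0.33772769  0.02419114] -1.6208430243837033 [ 0.0038 -0.0036 -1.    ] 0.16490664508780814 [0.1766674  0.78627584 6.9323163 ] [0.17712386 0.2047567  0.02727047]
```

View pics/w3.png

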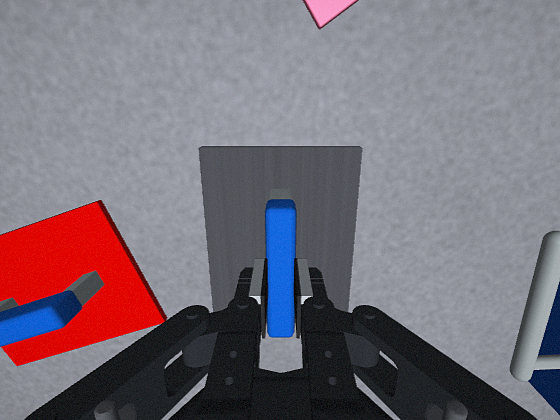

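Request:
apply_moves(commands=[{"x": 0,"y": 0,"z": -0.01,"rx": 0,"ry": 0,"rz": 0,"hand": 0},{"x": 0,"y": 0,"z": -0.03,"rx": 0,"ry": 0,"rz": 0,"hand": 0},{"x": 0,"y": 0,"z": -0.05,"rx": 0,"ry": 0,"rz": 0,"hand": 0},{"x": 0,"y": 0,"z": -0.08,"rx": 0,"ry": 0,"rz": 0,"hand": 0},{"x": 0,"y": 0,"z": -0.11,"rx": 0,"ry": 0,"rz": 0,"hand": 0},{"x": 0,"y": 0,"z": -0.13,"rx": 0,"ry": 0,"rz": 0,"hand": 0},{"x": 0,"y": 0,"z": -0.13,"rx": 0,"ry": 0,"rz": 0,"hand": 0},{"x": 0,"y": 0,"z": -0.13,"rx": 0,"ry": 0,"rz": 0,"hand": 0}])

```text
time: 3.47
eef_pos: [0.4529, -0.3374, 0.1551]
ee_rot: [0.0, -0.689, 0.725, -0.004]
wrist_force: [-1.1, 0.3, -2.8]
grip_width: 0.16
```

Run:
```python
from workcell import ctrl,vision; from h import *; import pickle
c=vision.camera("wrist"); s=ctrl.get_state(); print(s["time"],s["eef_pos"],theta(s),toolR(s).apply([0,0,1]).round(4),s["grip_width"],s["wrist_force"],s["wrist_torque"])
cv2.imwrite("pics/w4.png",cv2.cvtColor(c["color"],cv2.COLOR_RGB2BGR)); pickle.dump((c,s),open("w4.pkl","wb"))
```

```text
3.5167 [ 0.45196113 -0.33663123  0.15358831] -1.6208023645788125 [ 0.0024 -0.0026 -1.    ] 0.1654015345677535 [-0.20057001  0.38404564 -3.56334158] [-0.00069367  0.0372703  -0.01815225]
```

View pics/w4.png

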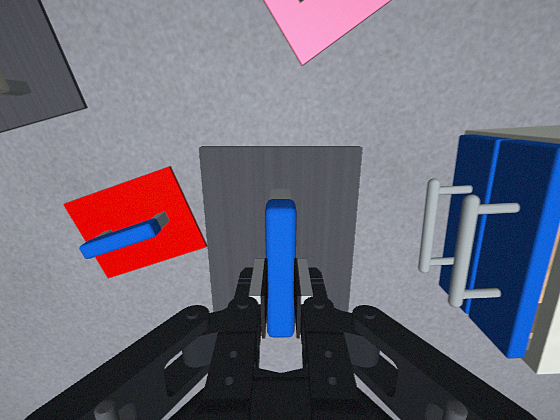

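Run:
```python
import cv2
im=cv2.imread("pics/w4.png"); cv2.imwrite("pics/w4c.png",cv2.resize(im[135:345,190:370],None,fx=2.8,fy=2.8,interpolation=cv2.INTER_CUBIC)) if 0 else cv2.imwrite("pics/w4c.png",cv2.resize(im[140:345,190:370],None,fx=4,fy=4,interpolation=cv2.INTER_CUBIC)[:600])
```

```text
(no output)
```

View pics/w4c.png

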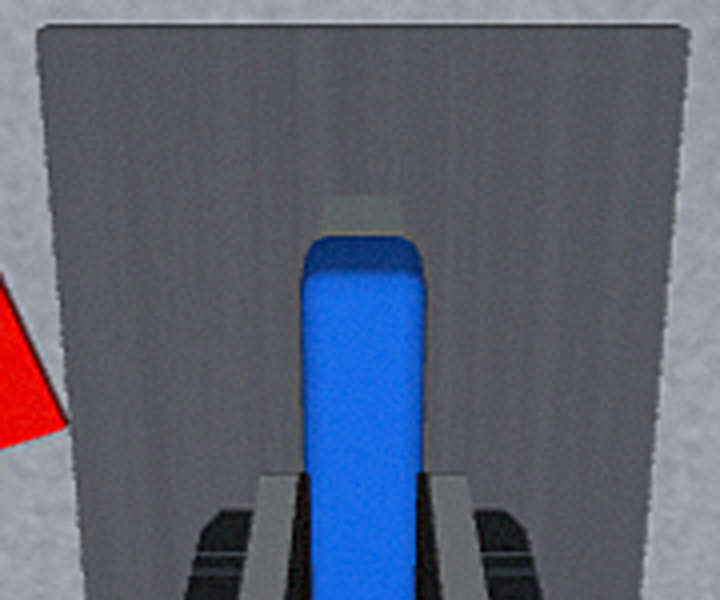

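```bash
cat >> h.py <<'E'
# fixed camera pose in tool frame
CT=np.array([-.0002,-.0846,-.1635]); 
def rays_tool(c,px,zt):
    f=210/np.tan(np.radians(c["vertical_fov"])/2)
    A=np.array([[1,0,0],[0,.945,.328],[0,-.328,.945]])
    v=(np.c_[(np.array(px)-[c["cx"],c["cy"]])/f,np.ones(len(px))])@A.T
    return CT+v*((zt-CT[2])/v[:,2])[:,None]
E
python3 - <<'E'
import pickle; from h import *
c,s=pickle.load(open("w4.pkl","rb"))
C=-np.array(c["R"]).T@c["t"]; R=toolR(s); print("cam in tool now",R.inv().apply(C-s["eef_pos"]).round(4))
pl=crop2px([(37,25),(690,25),(84,598),(643,598)],190,140,4)
for z in (.0165,.0175,.0185): 
  p=rays_tool(c,pl,z);print(z,p[:,:2].round(4).tolist())
b=np.vstack([crop2px([(302,272),(425,272)],190,140,4),[(267,337),(295,337)]])
for z in (-.0275,-.0265): print(z,rays_tool(c,b,z)[:,:2].round(4).tolist())
E
```

```text
cam in tool now [ 0.0002 -0.085  -0.1654]
0.0165 [[-0.049, -0.0644], [0.0488, -0.0644], [-0.0498, 0.0355], [0.0496, 0.0355]]
0.0175 [[-0.0493, -0.0643], [0.0491, -0.0643], [-0.05, 0.0362], [0.0498, 0.0362]]
0.0185 [[-0.0496, -0.0642], [0.0494, -0.0642], [-0.0503, 0.0369], [0.0501, 0.0369]]
-0.0275 [[-0.0076, -0.0399], [0.0073, -0.0399], [-0.0078, 0.0381], [0.0082, 0.0381]]
-0.0265 [[-0.0076, -0.0396], [0.0074, -0.0396], [-0.0079, 0.039], [0.0082, 0.039]]
```

Run:
```python
from workcell import ctrl; from h import *
s=ctrl.get_state(); print(plan(s,(.50,-.08,.28),-1.62),s["q"].round(2))
```

```text
(array([-0.2584, -0.0355, -0.127 ]), array([-0.0025, -0.0025, -0.0008])) [ 0.59  0.54  0.01  1.75 -0.01  0.84 -1.01]
```

Request:
apply_moves(commands=[{"x": -0.02,"y": 0,"z": -0.03,"rx": 0,"ry": 0,"rz": 0,"hand": 0},{"x": -0.05,"y": -0.007,"z": -0.055,"rx": 0,"ry": 0,"rz": 0,"hand": 0},{"x": -0.08,"y": -0.012,"z": -0.08,"rx": 0,"ry": 0,"rz": 0,"hand": 0},{"x": -0.115,"y": -0.017,"z": -0.1,"rx": 0,"ry": 0,"rz": 0,"hand": 0},{"x": -0.15,"y": -0.022,"z": -0.12,"rx": 0,"ry": 0,"rz": 0,"hand": 0},{"x": -0.187,"y": -0.027,"z": -0.127,"rx": 0,"ry": 0,"rz": 0,"hand": 0},{"x": -0.224,"y": -0.032,"z": -0.127,"rx": 0,"ry": 0,"rz": 0,"hand": 0},{"x": -0.258,"y": -0.036,"z": -0.127,"rx": 0,"ry": 0,"rz": 0,"hand": 0}])

```text
time: 4.18
eef_pos: [0.4998, -0.0778, 0.2786]
ee_rot: [-0.001, -0.69, 0.724, -0.0]
wrist_force: [0.9, 0.1, -2.6]
grip_width: 0.162
```

Run:
```python
from workcell import ctrl; from h import *
s=ctrl.get_state(); print(s["eef_pos"],theta(s),plan(s,(.46,.14,.28),-1.62),plan(s,(.381,.345,.28),-1.62),s["q"].round(2),s["grip_width"],s["wrist_force"])
```

```text
[ 0.49977284 -0.07776245  0.27862637] -1.6197149944459703 (array([-0.2156,  0.0504, -0.0017]), array([ 0.0005, -0.0015,  0.0003])) (array([-0.4164,  0.1393, -0.0019]), array([ 0.0005, -0.0015,  0.0003])) [ 0.14  0.32 -0.05  1.73  0.02  1.09 -1.53] 0.1616105594398396 [ 0.922253    0.07107518 -2.59260983]
```

Request:
apply_moves(commands=[{"x": -0.036,"y": 0.007,"z": -0.001,"rx": 0,"ry": 0,"rz": 0,"hand": 0},{"x": -0.072,"y": 0.014,"z": -0.002,"rx": 0,"ry": 0,"rz": 0,"hand": 0},{"x": -0.108,"y": 0.023,"z": -0.002,"rx": 0,"ry": 0,"rz": 0,"hand": 0},{"x": -0.144,"y": 0.033,"z": -0.002,"rx": 0,"ry": 0,"rz": 0,"hand": 0},{"x": -0.18,"y": 0.042,"z": -0.002,"rx": 0,"ry": 0,"rz": 0,"hand": 0},{"x": -0.215,"y": 0.052,"z": -0.002,"rx": 0,"ry": 0,"rz": 0,"hand": 0},{"x": -0.25,"y": 0.066,"z": -0.002,"rx": 0,"ry": 0,"rz": 0,"hand": 0},{"x": -0.285,"y": 0.08,"z": -0.002,"rx": 0,"ry": 0,"rz": 0,"hand": 0}])

```text
time: 4.85
eef_pos: [0.4319, 0.2116, 0.278]
ee_rot: [-0.003, -0.69, 0.724, 0.0]
wrist_force: [1.1, -0.3, -2.6]
grip_width: 0.163
```

Run:
```python
from workcell import ctrl; from h import *
s=ctrl.get_state(); print(s["eef_pos"],theta(s),plan(s,(.381,.345,.28),-1.62),s["q"].round(2),s["grip_width"],s["wrist_force"])
```

```text
[0.43191983 0.21164859 0.27796196] -1.6198850467736268 (array([-0.1307,  0.0574, -0.0023]), array([ 0.0049, -0.0041,  0.0001])) [-0.37  0.29 -0.18  1.78  0.06  1.08 -2.19] 0.16304701123377938 [ 1.14010707 -0.26790732 -2.58531098]
```

Request:
apply_moves(commands=[{"x": -0.034,"y": 0.015,"z": -0.002,"rx": 0.002,"ry": -0.002,"rz": 0,"hand": 0},{"x": -0.068,"y": 0.03,"z": -0.002,"rx": 0.004,"ry": -0.004,"rz": 0,"hand": 0},{"x": -0.1,"y": 0.045,"z": -0.002,"rx": 0.005,"ry": -0.004,"rz": 0,"hand": 0},{"x": -0.13,"y": 0.057,"z": -0.002,"rx": 0.005,"ry": -0.004,"rz": 0,"hand": 0},{"x": -0.13,"y": 0.057,"z": -0.002,"rx": 0.005,"ry": -0.004,"rz": 0,"hand": 0},{"x": -0.13,"y": 0.057,"z": -0.002,"rx": 0.005,"ry": -0.004,"rz": 0,"hand": 0},{"x": -0.13,"y": 0.057,"z": -0.002,"rx": 0.005,"ry": -0.004,"rz": 0,"hand": 0}])

```text
time: 5.43
eef_pos: [0.381, 0.3429, 0.2778]
ee_rot: [-0.002, -0.689, 0.724, -0.001]
wrist_force: [0.2, -0.8, -1.7]
grip_width: 0.165
```

Run:
```python
from workcell import ctrl,vision; from h import *; import pickle
c=vision.camera("wrist"); s=ctrl.get_state(); print(s["time"],s["eef_pos"],theta(s),toolR(s).apply([0,0,1]).round(4),s["grip_width"],s["wrist_force"],s["wrist_torque"],s["q"].round(2))
im=cv2.cvtColor(c["color"],cv2.COLOR_RGB2BGR); cv2.imwrite("pics/w5.png",im); pickle.dump((c,s),open("w5.pkl","wb"))
C=-np.array(c["R"]).T@c["t"]; R=toolR(s); print("cam in tool now",R.inv().apply(C-s["eef_pos"]).round(4))
cv2.imwrite("pics/w5c.png",cv2.resize(im[0:170,180:380],None,fx=3.5,fy=3.5,interpolation=cv2.INTER_CUBIC))
```

```text
5.4833 [0.38166583 0.3422979  0.27811968] -1.6219072219515196 [-0.0019 -0.0037 -1.    ] 0.163962824700775 [ 0.60177282 -0.06977937 -2.2067258 ] [-0.08554085 -0.07237259  0.03434363] [-0.61  0.35 -0.23  1.7   0.09  1.11 -2.49]
cam in tool now [-0.0009 -0.084  -0.1632]
```

View pics/w5.png

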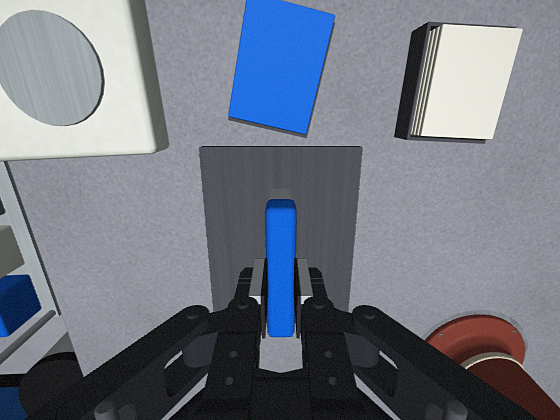

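View pics/w5c.png

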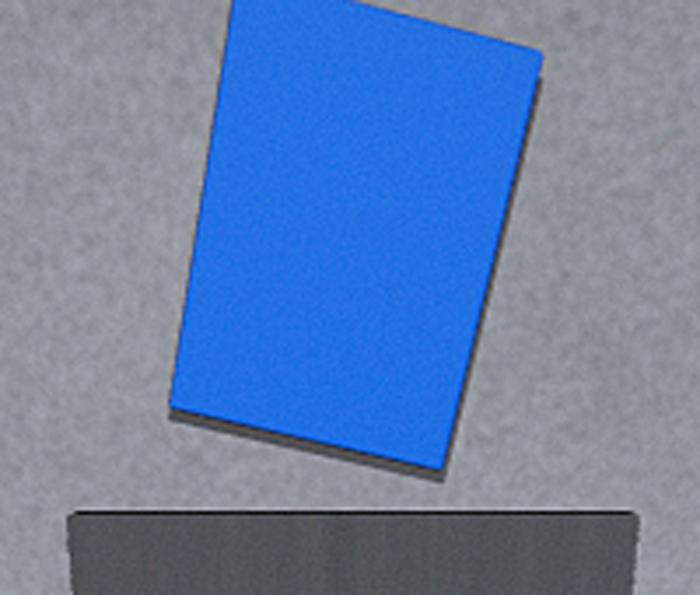

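Run:
```python
import pickle; from h import *
c,s=pickle.load(open("w5.pkl","rb"))
px=crop2px([(236.6,-30.4),(543,52),(443,469),(170,407)],180,0,3.5)
x,r=fit([(c,px)],.12,.09,[.506,.34,-.26,.09]); print(x.round(4),r.round(1))
for z in (.085,.09,.095):
  x,r=fit([(c,px)],.12,.09,[.506,.34,-.26],z=z); print(z,x.round(4),r.round(1))
  # tool frame version
  p=rays_tool(c,px,s["eef_pos"][2]-z); m=p.mean(0); e=(p[1]+p[0]-p[2]-p[3]); 
  print("  tool centre",m[:2].round(4),"world",(s["eef_pos"]+toolR(s).apply(m)).round(4), "len",np.linalg.norm(p[1]-p[2]).round(4),np.linalg.norm(p[0]-p[1]).round(4))
d=pickle.load(open("cam0.pkl","rb")); T,S=d["top"],d["scene"]
bt=crop2px(np.array([(488,38),(700,90),(622,366),(413,314)])-[390,0],105,190,6)
bs=crop2px(np.array([(511,27),(750,73),(733,250),(473,200)])-[390,0],410,175,6)
x,r=fit([(c,px),(T,bt),(S,bs)],.12,.09,[.506,.34,-.26,.09]); print("all",x.round(4),r.round(1))
```

```text
[ 0.5079  0.3372 -0.2665  0.0937] [-0.2  0.1  0.1 -0.3  0.1  0.3 -0.1 -0. ]
0.085 [ 0.5093  0.3371 -0.2662] [-0.7 -1.8 -1.3  0.6  0.9  1.8  1.1 -1.5]
  tool centre [-0.0019 -0.1287] world [0.5099 0.3369 0.0848] len 0.1227 0.0925
0.09 [ 0.5085  0.3371 -0.2663] [-0.4 -0.7 -0.5  0.1  0.4  0.9  0.4 -0.7]
  tool centre [-0.0019 -0.1281] world [0.5093 0.3369 0.0898] len 0.121 0.0912
0.095 [ 0.5077  0.3372 -0.2665] [-0.1  0.4  0.3 -0.4 -0.   0.  -0.3  0.2]
  tool centre [-0.0018 -0.1275] world [0.5087 0.337  0.0948] len 0.1193 0.0899
all [ 0.5073  0.3374 -0.2652  0.096 ] [-0.1  0.7  0.2 -0.4 -0.4  0.1 -0.5  0.6  0.9  0.   0.8 -0.7  1.2 -0.9
  0.5 -0.3 -0.2 -0.2 -0.2 -0.8  0.8  0.7  0.6  0.5]
```

Run:
```python
from workcell import ctrl; from h import *
s=ctrl.get_state(); print(plan(s,(.508,.3372,.16),-1.837))
```

```text
(array([-0.0018, -0.1266,  0.1179]), array([ 0.0013, -0.0039,  0.2151]))
```

Request:
apply_moves(commands=[{"x": 0,"y": -0.025,"z": 0.005,"rx": 0,"ry": -0.002,"rz": 0.05,"hand": 0},{"x": -0.001,"y": -0.05,"z": 0.02,"rx": 0.001,"ry": -0.004,"rz": 0.1,"hand": 0},{"x": -0.002,"y": -0.075,"z": 0.04,"rx": 0.001,"ry": -0.004,"rz": 0.15,"hand": 0},{"x": -0.002,"y": -0.1,"z": 0.065,"rx": 0.001,"ry": -0.004,"rz": 0.2,"hand": 0},{"x": -0.002,"y": -0.12,"z": 0.09,"rx": 0.001,"ry": -0.004,"rz": 0.215,"hand": 0},{"x": -0.002,"y": -0.127,"z": 0.11,"rx": 0.001,"ry": -0.004,"rz": 0.215,"hand": 0},{"x": -0.002,"y": -0.127,"z": 0.118,"rx": 0.001,"ry": -0.004,"rz": 0.215,"hand": 0},{"x": -0.002,"y": -0.127,"z": 0.118,"rx": 0.001,"ry": -0.004,"rz": 0.215,"hand": 0}])

```text
time: 6.15
eef_pos: [0.5073, 0.3344, 0.1568]
ee_rot: [-0.004, -0.606, 0.796, 0.0]
wrist_force: [-0.6, -0.8, -2.9]
grip_width: 0.164
```

Run:
```python
from workcell import ctrl,vision; from h import *; import pickle
d={}
for n in ("wrist","scene","top"):
    d[n]=vision.camera(n); cv2.imwrite(f"pics/{n}6.png",cv2.cvtColor(d[n]["color"],cv2.COLOR_RGB2BGR))
s=ctrl.get_state(); print(s["time"],s["eef_pos"],theta(s),toolR(s).apply([0,0,1]).round(4),s["grip_width"],s["wrist_force"],s["wrist_torque"],s["q"].round(2))
print(plan(s,(.508,.3372,.13),-1.837))
im=cv2.imread("pics/scene6.png"); cv2.imwrite("pics/scene6c.png",cv2.resize(im[110:270,380:500],None,fx=3.7,fy=3.7,interpolation=cv2.INTER_CUBIC))
```

```text
6.3 [0.50825904 0.33809436 0.16142876] -1.836290670458883 [ 0.0011  0.0019 -1.    ] 0.1613730328878545 [-0.03297275  0.99728522 -2.60488884] [ 0.07066475 -0.01266805  0.04534469] [-0.54  0.6  -0.14  1.61  0.1   0.94 -2.55]
(array([0.001 , 0.    , 0.0314]), array([-0.0005,  0.0022,  0.0007]))
```

View pics/scene6c.png

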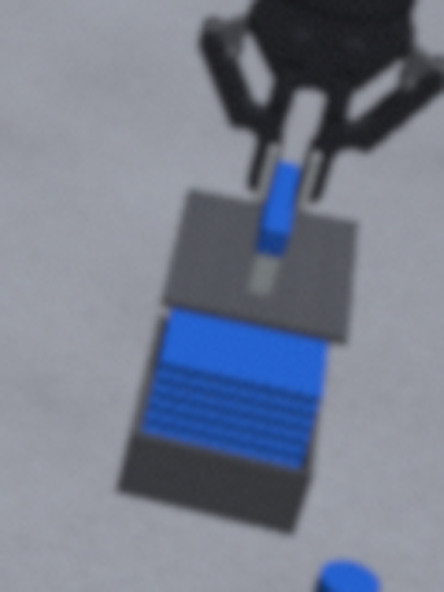

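View pics/wrist6.png

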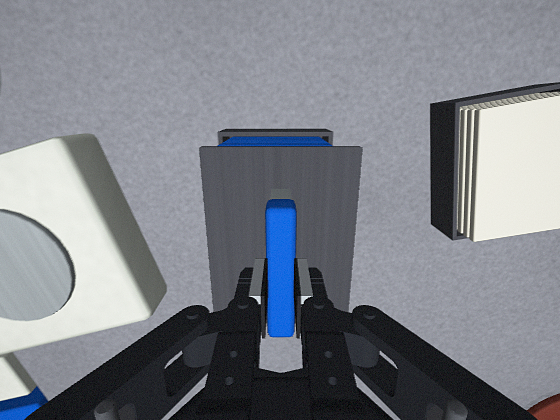

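Run:
```python
import cv2
im=cv2.imread("pics/wrist6.png"); cv2.imwrite("pics/w6c.png",cv2.resize(im[115:175,190:370],None,fx=4.4,fy=6,interpolation=cv2.INTER_CUBIC))
```

```text
(no output)
```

View pics/w6c.png

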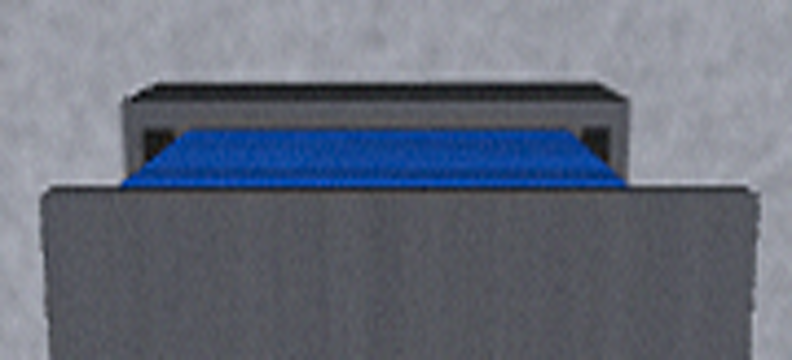

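The wrist picture was taken before the arm settled (y 0.334, now 0.338), so I retake it.

Request:
apply_moves(commands=[{"x": 0.0005,"y": 0,"z": 0.012,"rx": 0,"ry": 0,"rz": 0,"hand": 0},{"x": 0.0005,"y": 0,"z": 0.02,"rx": 0,"ry": 0,"rz": 0,"hand": 0},{"x": 0.0005,"y": 0,"z": 0.024,"rx": 0,"ry": 0,"rz": 0,"hand": 0},{"x": 0.0005,"y": 0,"z": 0.024,"rx": 0,"ry": 0,"rz": 0,"hand": 0},{"x": 0.0005,"y": 0,"z": 0.024,"rx": 0,"ry": 0,"rz": 0,"hand": 0},{"x": 0.0005,"y": 0,"z": 0.024,"rx": 0,"ry": 0,"rz": 0,"hand": 0},{"x": 0.0005,"y": 0,"z": 0.024,"rx": 0,"ry": 0,"rz": 0,"hand": 0}])

```text
time: 6.88
eef_pos: [0.5085, 0.3379, 0.138]
ee_rot: [0.002, -0.607, 0.794, 0.0]
wrist_force: [-0.5, -0.4, -1.9]
grip_width: 0.165
```

Run:
```python
from workcell import ctrl,vision; from h import *; import pickle
d={}
for n in ("wrist","top","scene"):
    if n!="scene" : d[n]=vision.camera(n); cv2.imwrite(f"pics/{n}7.png",cv2.cvtColor(d[n]["color"],cv2.COLOR_RGB2BGR))
    s=ctrl.get_state(); print(s["time"],s["eef_pos"],theta(s),toolR(s).apply([0,0,1]).round(4),s["grip_width"],s["wrist_force"],s["wrist_torque"])
pickle.dump((d,s),open("w7.pkl","wb"))
im=cv2.imread("pics/wrist7.png"); cv2.imwrite("pics/w7c.png",cv2.resize(im[115:175,190:370],None,fx=4,fy=6,interpolation=cv2.INTER_CUBIC))
```

```text
6.9333 [0.5084191  0.3379356  0.13796744] -1.836234693941647 [ 0.0019  0.0026 -1.    ] 0.1619667884777856 [ 0.19212166 -0.09247419 -2.95757154] [ 0.04025746 -0.0398443   0.00949777]
6.9833 [0.50835375 0.33785125 0.13784802] -1.8363342618323992 [ 0.0017  0.0024 -1.    ] 0.15524583048992055 [ 0.21243248  0.08790009 -3.21510475] [-0.00190683  0.00538752  0.0108206 ]
6.9833 [0.50835375 0.33785125 0.13784802] -1.8363342618323992 [ 0.0017  0.0024 -1.    ] 0.15524583048992055 [ 0.21243248  0.08790009 -3.21510475] [-0.00190683  0.00538752  0.0108206 ]
```

View pics/w7c.png

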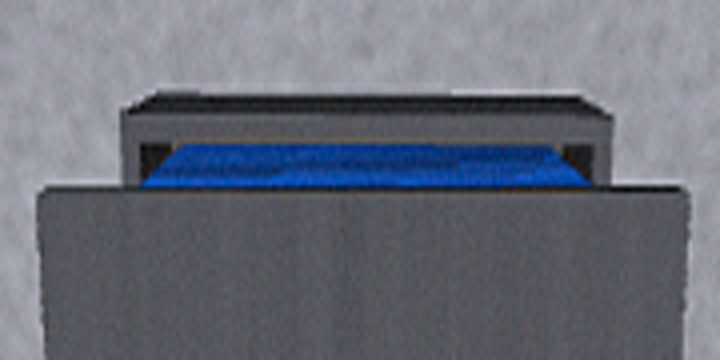

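Run:
```python
import pickle; from h import *
d,s=pickle.load(open("w7.pkl","rb")); c=d["wrist"]
def q(pts): return np.array([[ (x+.5)/4-.5+190,(y+.5)/6-.5+115] for x,y in pts])
print("rim",rays_tool(c,q([(121,111),(613,114)]),.138-.046)[:,:2].round(4).tolist())
print("plate",rays_tool(c,q([(37,187),(691,187)]),.0175)[:,:2].round(4).tolist())
x=proj(c,rect(.508,.3372,.046,-.266,.134,.104)); print(x.round(1).tolist())
```

```text
rim [[-0.051, -0.0665], [0.0523, -0.0661]]
plate [[-0.0493, -0.0644], [0.0492, -0.0644]]
[[334.0, 272.9], [343.5, 132.8], [219.7, 132.7], [228.8, 272.8]]
```

View pics/top7.png

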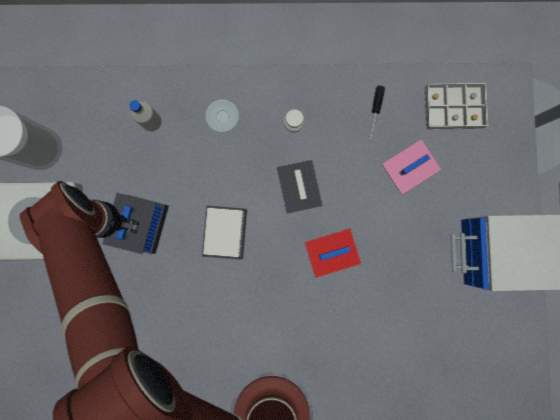

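Request:
apply_moves(commands=[{"x": 0.0007,"y": 0,"z": 0.004,"rx": 0,"ry": 0,"rz": 0,"hand": 0},{"x": 0.0007,"y": 0,"z": 0.008,"rx": 0,"ry": 0,"rz": 0,"hand": 0},{"x": 0.0007,"y": 0,"z": 0.011,"rx": 0,"ry": 0,"rz": 0,"hand": 0},{"x": 0.0007,"y": 0,"z": 0.013,"rx": 0,"ry": 0,"rz": 0,"hand": 0},{"x": 0.0007,"y": 0,"z": 0.013,"rx": 0,"ry": 0,"rz": 0,"hand": 0},{"x": 0.0007,"y": 0,"z": 0.013,"rx": 0,"ry": 0,"rz": 0,"hand": 0}])

```text
time: 7.48
eef_pos: [0.5081, 0.3371, 0.1245]
ee_rot: [0.001, -0.607, 0.794, 0.0]
wrist_force: [-0.4, 1.1, -3.0]
grip_width: 0.162
```

```bash
cat > st.py <<'E'
from workcell import ctrl; from h import *
s=ctrl.get_state(); print(round(s["time"],2),s["eef_pos"].round(4),theta(s).round(4),toolR(s).apply([0,0,1]).round(4),round(s["grip_width"],3),s["wrist_force"].round(2),s["wrist_torque"].round(3))
E
python3 st.py
```

```text
7.48 [0.5081 0.3371 0.1245] -1.8363 [ 0.0013  0.0021 -1.    ] 0.162 [-0.41  1.1  -2.97] [ 0.003 -0.056 -0.028]
```

Request:
apply_moves(commands=[{"x": 0,"y": 0,"z": 0.001,"rx": 0,"ry": 0,"rz": 0,"hand": 0},{"x": 0,"y": 0,"z": 0.002,"rx": 0,"ry": 0,"rz": 0,"hand": 0},{"x": 0,"y": 0,"z": 0.003,"rx": 0,"ry": 0,"rz": 0,"hand": 0},{"x": 0,"y": 0,"z": 0.003,"rx": 0,"ry": 0,"rz": 0,"hand": 0}])

```text
time: 7.82
eef_pos: [0.508, 0.3371, 0.1214]
ee_rot: [0.001, -0.607, 0.794, 0.0]
wrist_force: [-0.3, -0.1, -2.9]
grip_width: 0.162
```

Request:
apply_moves(commands=[{"x": 0,"y": 0,"z": 0.001,"rx": 0,"ry": 0,"rz": 0,"hand": 0},{"x": 0,"y": 0,"z": 0.002,"rx": 0,"ry": 0,"rz": 0,"hand": 0},{"x": 0,"y": 0,"z": 0.002,"rx": 0,"ry": 0,"rz": 0,"hand": 0},{"x": 0,"y": 0,"z": 0.002,"rx": 0,"ry": 0,"rz": 0,"hand": 0}])

```text
time: 8.15
eef_pos: [0.5082, 0.3373, 0.1197]
ee_rot: [0.001, -0.607, 0.794, 0.0]
wrist_force: [0.5, 0.5, 0.2]
grip_width: 0.166
```

Request:
apply_moves(commands=[{"x": 0,"y": 0,"z": 0.0005,"rx": 0,"ry": 0,"rz": 0,"hand": 0},{"x": 0,"y": 0,"z": 0.0005,"rx": 0,"ry": 0,"rz": 0,"hand": 0}])

```text
time: 8.32
eef_pos: [0.5082, 0.3373, 0.1194]
ee_rot: [0.001, -0.607, 0.794, 0.0]
wrist_force: [-1.0, 0.3, -0.0]
grip_width: 0.166
```

```bash
python3 st.py
```

```text
8.32 [0.5082 0.3373 0.1194] -1.8362 [ 0.0017  0.0025 -1.    ] 0.166 [-0.98  0.32 -0.04] [-0.034  0.079 -0.021]
```

Request:
apply_moves(commands=[{"x": 0,"y": 0,"z": 0.001,"rx": 0,"ry": 0,"rz": 0,"hand": 0},{"x": 0,"y": 0,"z": 0.001,"rx": 0,"ry": 0,"rz": 0,"hand": 0},{"x": 0,"y": 0,"z": 0.001,"rx": 0,"ry": 0,"rz": 0,"hand": 0}])

```text
time: 8.57
eef_pos: [0.5083, 0.3373, 0.1186]
ee_rot: [0.002, -0.607, 0.794, 0.0]
wrist_force: [-2.1, -0.4, 1.0]
grip_width: 0.164
```

```bash
python3 st.py
python3 - <<'E'
from workcell import ctrl,vision; import cv2
a=[cv2.cvtColor(vision.camera(n)["color"],cv2.COLOR_RGB2BGR) for n in ("wrist","scene")]
import numpy as np
cv2.imwrite("pics/p8.png",np.hstack([cv2.resize(a[0][120:320,190:370],(430,480),interpolation=2),cv2.resize(a[1][150:270,395:487],(368,480),interpolation=2)]))
E
python3 st.py
```

```text
8.57 [0.5083 0.3373 0.1186] -1.8362 [ 0.0019  0.0026 -1.    ] 0.164 [-2.15 -0.37  0.99] [-0.163  0.185  0.002]
8.67 [0.5083 0.3374 0.1186] -1.8362 [ 0.0019  0.0026 -1.    ] 0.161 [-0.1  -0.56  1.55] [-0.181  0.192 -0.056]
```

View pics/p8.png

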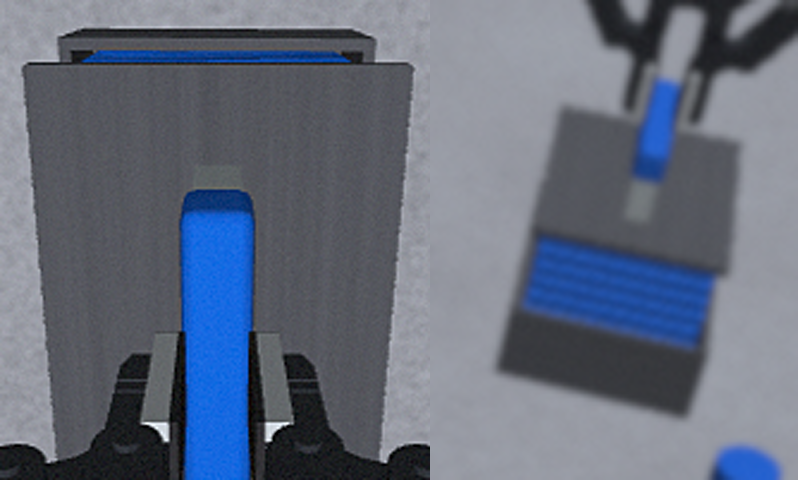

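The cover is resting: the wrist force went from about −3 N to about +1.5 N, and it looks flush and centred. I let go.

Request:
apply_moves(commands=[{"x": 0,"y": 0,"z": 0,"rx": 0,"ry": 0,"rz": 0,"hand": 0.2},{"x": 0,"y": 0,"z": 0,"rx": 0,"ry": 0,"rz": 0,"hand": 0.3},{"x": 0,"y": 0,"z": 0,"rx": 0,"ry": 0,"rz": 0,"hand": 0.45},{"x": 0,"y": 0,"z": 0,"rx": 0,"ry": 0,"rz": 0,"hand": 0.6},{"x": 0,"y": 0,"z": 0,"rx": 0,"ry": 0,"rz": 0,"hand": 0.6},{"x": 0,"y": 0,"z": 0,"rx": 0,"ry": 0,"rz": 0,"hand": 0.6}])

```text
time: 9.17
eef_pos: [0.5083, 0.3374, 0.1185]
ee_rot: [0.002, -0.607, 0.794, 0.0]
wrist_force: [0.8, 0.4, -0.2]
grip_width: 0.601
```

```bash
python3 - <<'E'
from workcell import ctrl,vision; import cv2
cv2.imwrite("pics/w9.png",cv2.cvtColor(vision.camera("wrist")["color"],cv2.COLOR_RGB2BGR))
E
python3 st.py
```

```text
9.22 [0.5083 0.3374 0.1186] -1.8362 [ 0.002   0.0026 -1.    ] 0.598 [ 0.35  0.43 -0.63] [ 0.012 -0.023  0.025]
```

View pics/w9.png

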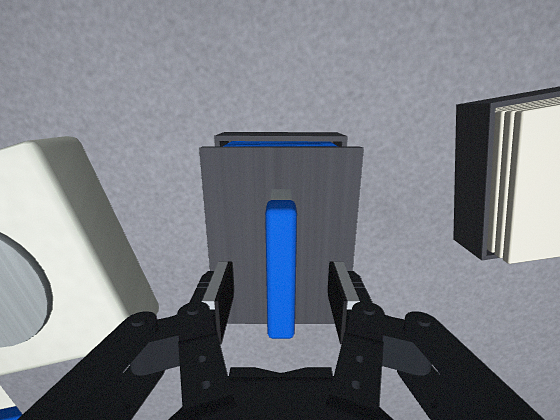

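The fingers are clear and the bar (cols 266–297) stands centred between the pads. I rise straight up.

Request:
apply_moves(commands=[{"x": 0,"y": 0,"z": -0.015,"rx": 0,"ry": 0,"rz": 0,"hand": 0.6},{"x": 0,"y": 0,"z": -0.04,"rx": 0,"ry": 0,"rz": 0,"hand": 0.6},{"x": 0,"y": 0,"z": -0.07,"rx": 0,"ry": 0,"rz": 0,"hand": 0.6},{"x": 0,"y": 0,"z": -0.1,"rx": 0,"ry": 0,"rz": 0,"hand": 0.6},{"x": 0,"y": 0.01,"z": -0.13,"rx": 0,"ry": 0,"rz": 0,"hand": 0.6},{"x": 0,"y": 0.01,"z": -0.13,"rx": 0,"ry": 0,"rz": 0,"hand": 0.6},{"x": 0,"y": 0.01,"z": -0.13,"rx": 0,"ry": 0,"rz": 0,"hand": 0.6},{"x": 0,"y": 0.01,"z": -0.13,"rx": 0,"ry": 0,"rz": 0,"hand": 0.6}])

```text
time: 9.88
eef_pos: [0.4981, 0.3393, 0.2481]
ee_rot: [0.001, -0.607, 0.794, 0.0]
wrist_force: [-0.3, -0.3, -0.5]
grip_width: 0.6
```

```bash
python3 - <<'E'
from workcell import ctrl,vision; import cv2,pickle
d={}
for n in ("wrist","scene"): d[n]=vision.camera(n)
a=[cv2.cvtColor(d[n]["color"],cv2.COLOR_RGB2BGR) for n in d]
pickle.dump(d,open("w10.pkl","wb"))
cv2.imwrite("pics/w10.png",cv2.resize(a[0][100:270,200:380],None,fx=4,fy=3.5,interpolation=2)); cv2.imwrite("pics/s10.png",a[1])
E
python3 st.py
```

```text
9.98 [0.4979 0.3388 0.247 ] -1.8366 [-4.e-04  5.e-04 -1.e+00] 0.601 [-0.3   0.2   0.31] [-0.026 -0.019 -0.029]
```

View pics/w10.png

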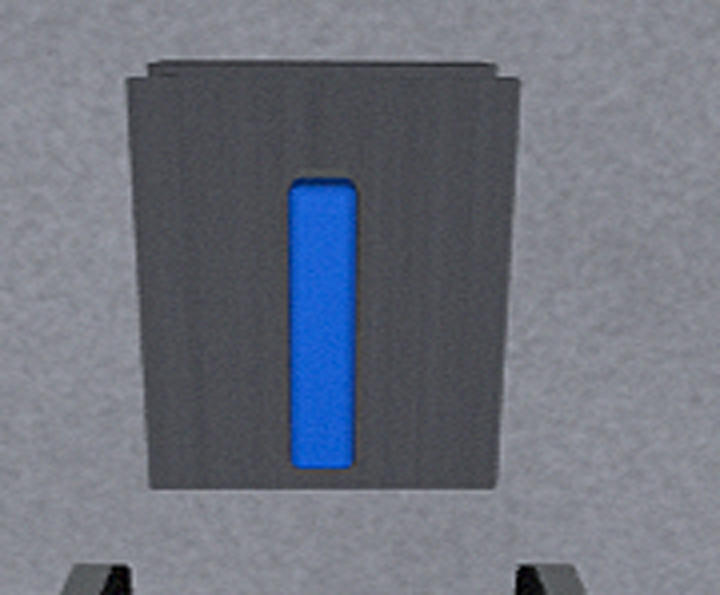

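View pics/s10.png

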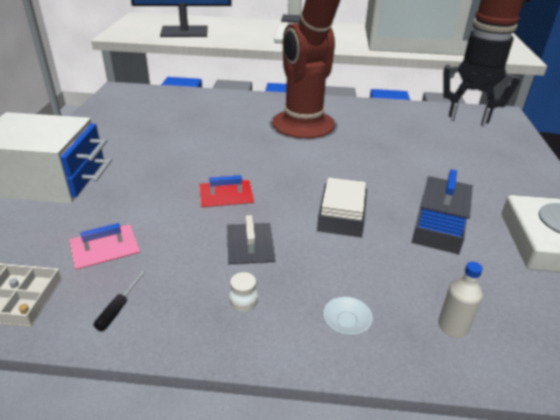

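Run:
```python
import pickle; from h import *
d=pickle.load(open("w10.pkl","rb")); c=d["wrist"]
px=np.array([[(x+.5)/4-.5+200,(y+.5)/3.5-.5+100] for x,y in [(127,78),(520,78),(497,488),(149,488)]])
for z in (.096,.1):
  x,r=fit([(c,px)],.13,.1,[.508,.337,-.266],z=z); print(x.round(4),r.round(1))
from workcell import ctrl
ctrl.job_done()
```

```text
[ 0.5057  0.3372 -0.2661] [-0.7 -0.6 -0.4  0.4  0.4  0.4  0.8 -0.6]
[ 0.5064  0.337  -0.2661] [-0.2  0.3  0.2 -0.1 -0.3 -0.2  0.3  0.2]
the job is handed in; nothing more can be done
```

The blue-handled cover lies on the blue pile, flat as far as the pictures show. I took it by its bar, lowered it in 1–2 mm steps and let go once it was resting. I handed the job in at about 10 s, with the gripper open and 130 mm clear.

- **Force:** While I lowered it, the vertical wrist force rose from about −3 N (the cover's weight) to about +1.5 N. That is roughly 4–5 N on the trays, and I opened the fingers only then.
- **Final position:** The last wrist picture puts the cover at (0.506, 0.337), yaw −0.266. I measured the pile at (0.508, 0.337), yaw −0.266. They agree to about 1–2 mm, within the calibration error, and the yaw matches.
- **Disagreements:** Before contact the cameras differed by a few millimetres on the pile's position and by up to about 12 mm on its height. I relied on the wrist camera for position and on the force for height. One wrist picture above the pile looked about 5 mm off because the arm had not settled, and a retake showed less than 1 mm.
- **Left alone:** The white-handled cover and the red and pink look-alikes show no sign of having moved in the last scene picture. I compared them by eye, not by measurement.

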